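# Scan the filled choke

## Robot

A 6-joint arm with a two-finger parallel gripper is mounted at the origin on the work surface. World frame = base frame: x ahead of the robot, y to its left, z up, the work surface at z = 0. Lengths are in mm, angles in rad, forces in N, time in s.
With the tool pointing down it reaches from about 225 to 725 mm from the base axis. Payload 3.1 kg.
Tool frame: the origin (TCP) lies at the centre of the arm's flange, where the gripper is bolted on; the fingertips stand 173 mm ahead of it and the grasp point (between the pads) lies 155 mm ahead of it; z points along the fingers, y is the direction in which the jaws open and shut (so a half turn about z gives the same grasp; the last joint's range is limited). The gripper opens to 85 mm and grips with 20 to 120 N. Pads are 22 mm wide; open, the fingers measure 114 mm over their backs; the gripper's body (76 mm by 85 mm) begins 54 mm behind the grasp point. The pads swing forward as they close: fully open they stand 13 mm farther back than shut.
Start: joints at [-1.425, 0.048, 0.099, 1.622, 0, 1.443], TCP at [141.941, -505.441, 404.712] pointing down, gripper open.
Joint ranges: [-2.91, 2.91], [-0.99, 1.94], [-1.21, 1.42], [-2.12, 2.29], [-1.49, 1.47], [-3.14, 3.14]. Speed limits (rad/s): [2.79, 2.79, 3.14, 3.14, 3.14, 3.14].

## Interface

Orientations are given as [roll, pitch, yaw] about the fixed x, y, z axes, in that order (R = Rz(yaw) Ry(pitch) Rx(roll)).
In Python, from station import manip gives the robot as it stands.
- The arm moves only by the tool move_arm, never from a script. Its argument "moves" is text: rows parted by semicolons, each of 6 numbers parted by spaces: the shift along the tool's x, y, z in m, then the turn, a rotation vector about the tool's x, y, z in degrees. A call has 1 to 12 rows; each row shifts and turns the commanded pose from where the row before left it, along the tool's axes as they then stand; what a row does not reach is not made up. A row lasts 1/12 s, in which the tool goes at most 41.7 mm and 7.16 degrees, less where a joint would pass 70% of its speed; a pose out of reach is approached as far as the arm can. A call with a gripper value outside its range is refused whole. "fingers" is the closure, from 0 (fully open) to 1 (shut), set as the call begins (left out, the last holds). The fingers move at their own pace and stop on an object; the grip force is fixed at half the most. Time passes only in rows, so rows that do not move let the fingers close. It gives the time, the measured TCP pose, the force and the opening at its end, in the units of the state.
- manip.get_obs(): the state, without advancing time (a new reading comes with each control period).
- manip.read_camera(name): name is "side" or "top"; returns the picture (420x560x3 uint8, blue, green, red); there is no depth.
- manip.camera_model(name): a dict with "fx", "fy", "cx", "cy" (pixels), "camera_from_world" (4x4, takes a point from world to camera coordinates). Camera axes: x right, y down, z forward; pixel columns grow to the right and rows downward; lengths in mm; the calibration is good to about 2 mm. A picture is of the moment at which its call begins. camera_model takes no time and is no camera call.
- manip.sign_off(): hands the job in, once; it reports no verdict.
The state is a dict: "time_s": time; "joint_positions": joint angles; "dq": joint speeds; "effort": joint torques, N m; "eef_pos": TCP position; "eef_rot": TCP orientation; "ft_force": force on the tool from outside, world axes, zero at the start; "torque": the same for the moment, N m; "finger_gap": opening from 0.0 (shut) to 1.0 (fully open).
Only numpy, scipy, OpenCV 4.12 (cv2) and the standard library are available. Lean on these libraries where they do the work, as an engineer would, in place of code of your own. Each camera call takes 0.05 s, during which the arm holds its last target. There are 200 camera calls.

## Task

Wake the bench scanner by squeezing its trigger well in and letting it spring back. Then lift each of the two identical-looking aluminium cans clear of the bench in turn to feel which one is heavier (the filled one); the lighter one must end up standing upright on the bench, set down and not dropped. Finish while still holding the heavier can in the gripper, upright and still, straight in front of the scanner's window and level with it, the can's centre about 9 cm from the glass, touching nothing else, and leave the other things on the bench where they are.

Things in the scene. Friction and masses are not known exactly. Their poses are not given: they have to be found in the camera images.
- scanner: Grey pistol-shaped scanner fixed on its side in a bracket. Origin on the bench under it. x: from grip to head, y: from window to rear, z up. In mm, head: x -6 to 66, y -70 to 70, z 44 to 106. Grip: level bar along -x with free air under it, x -114 to 0, y 20 to 50, z 59 to 91; the trigger runs along its -y side. Bracket foot: x -15 to 75, y -55 to 55, 8 high. Place and yaw vary; does not move.
- trigger (a joint): Plain steel trigger bar, 52 x 8 mm, 18 high, hinged on an upright pin at scanner x -8, y 0 mm, running along -x beside the grip. 0 = out, 0.42 rad = at its stop, squeezed towards the grip (+y). Sprung: 2 N at rest, 7 N at the stop at the finger spot; springs back when let go. Over 0.25 is squeezed, under 0.06 let go.
- trigger_face (a point): Finger spot on the trigger's outer (-y) face, 33 mm from its pin, 75 mm above the bench; moves with the trigger. At rest at scanner x -40, y -8 mm, at the stop x -41, y +6 mm.
- grip_back (a point): Point on the back (+y face) of the fixed grip opposite the finger spot, at scanner x -40, y 50, z 75 mm. Grip and trigger measure 58 mm over both at rest, 44 mm when fully squeezed.
- window (a point): Centre of the scanner's pale glass window (56 x 44 mm), at scanner x 30, y -70, z 75 mm. It looks along -y of this frame (axes as those of the scanner).
- can_a_mid (a point): One of two cans that look alike: upright plain aluminium choke can, 44 mm in diameter, 62 mm high, black top disc with two thin brass pins 7 mm high. One is filled, the other is not: they weigh 150 to 650 g and differ by at least 150 g; which is which can only be felt. This point is the can's centre, 31 mm above its foot; z is its axis.
- can_b_mid (a point): One of two cans that look alike: upright plain aluminium choke can, 44 mm in diameter, 62 mm high, black top disc with two thin brass pins 7 mm high. One is filled, the other is not: they weigh 150 to 650 g and differ by at least 150 g; which is which can only be felt. This point is the can's centre, 31 mm above its foot; z is its axis.
- table: The white bench with a thin black mat; its top is the work surface, at height 0.
- solder_reel: Bystander: steel-coloured reel 60 mm in diameter, 46 mm high. Origin under its centre.
- flux_jar: Bystander: small amber jar with a white cap, 46 mm in diameter, 55 mm high. Origin under its centre.
- meter: Bystander: yellow hand meter lying flat, 150 by 75 by 36 mm, long along its x. Origin under its centre.
- screwdriver: Bystander: screwdriver with a red handle lying along its x. Origin under its middle.

How it is judged:
By the outcome, as a careful person would: the job done as asked, in the order asked, and still so for the second after the job is handed in, while the arm keeps its last pose, push and grip.
It also fails if it takes over 72 s, if anything falls off the work surface, if the arm or the gripper's body presses on something with over 40 N, if the wrist force passes 120 N, or if a joint passes its speed limit or range.

## Working session

There is one attempt and no reset: what is moved stays moved. The work goes in short steps, Python scripts to look and compute and a tool call to move; the robot and the scene stay as the last step left them, time stands still between calls to the robot, and variables do not carry over. Pictures are saved under pics/ and viewed, on a budget of 10 in all, crops included, one or two more only if the job needs it, and the job is handed in when it is done.

Besides the shell and the picture viewer there is one more tool, called as name(argument=value, ...), one argument or row to a line, values as JSON. move_arm: Moves the arm, as the interface text tells. Its arguments: {"type":"object","properties":{"moves":{"type":"string"},"fingers":{"type":"number"}},"required":["moves"]}

```bash
mkdir -p pics; ls; python3 - <<'E'
from station import manip
import cv2,numpy as np
for n in("top","side"):
    im=manip.read_camera(n); cv2.imwrite(f"pics/{n}0.png",im)
    m=manip.camera_model(n); print(n,m["fx"],m["fy"],m["cx"],m["cy"]); print(np.round(m["camera_from_world"],3))
o=manip.get_obs(); print(o)
E
```

```text
pics
top 461.7026434913335 461.7026434913335 281.5469322996983 211.10585833282775
[[-8.00000e-03 -1.00000e+00 -4.00000e-03 -2.01440e+01]
 [-9.96000e-01  8.00000e-03 -8.80000e-02  5.99765e+02]
 [ 8.80000e-02  3.00000e-03 -9.96000e-01  9.55918e+02]
 [ 0.00000e+00  0.00000e+00  0.00000e+00  1.00000e+00]]
side 481.0409119273013 481.0409119273013 282.467225512066 212.62437468994472
[[-7.35000e-01 -6.78000e-01  2.00000e-02  4.44815e+02]
 [-3.97000e-01  4.07000e-01 -8.23000e-01  2.98104e+02]
 [ 5.50000e-01 -6.12000e-01 -5.68000e-01  9.80795e+02]
 [ 0.00000e+00  0.00000e+00  0.00000e+00  1.00000e+00]]
{'time_s': 0.1, 'joint_positions': array([-1.42476834e+00,  4.86850944e-02,  9.77437426e-02,  1.62198860e+00,
        4.98388015e-05,  1.44298583e+00]), 'dq': array([-2.14694495e-03,  2.01665072e-05,  5.89850469e-03,  2.21206168e-03,
        7.03175326e-05, -2.07885894e-04]), 'effort': array([ 2.65262068e-03, -3.39849830e+01,  3.20936644e+01,  1.58243172e-02,
       -1.72575938e-04, -5.17166310e-07]), 'eef_pos': array([ 141.93789902, -505.26002004,  403.62403954]), 'eef_rot': array([-3.13948278e+00, -3.21389907e-04,  2.73838096e-01]), 'ft_force': array([ 1.37720286, -0.30746096, -0.40275481]), 'torque': array([-0.00513814, -0.01024156,  0.00148312]), 'finger_gap': 0.9976996392747585}
```

View pics/top0.png

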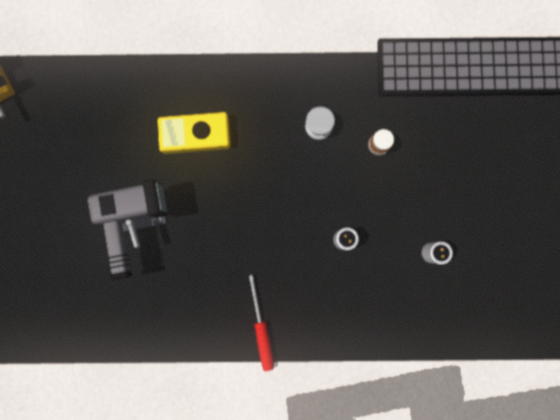

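View pics/side0.png

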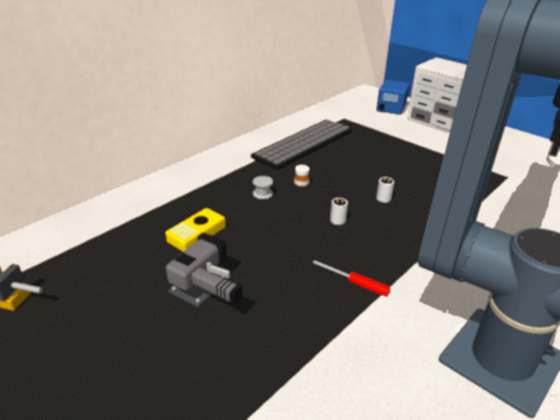

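Top view: scanner head at about (125,203) with the window facing right (world −y) and the grip running down to (120,270). The cans are at (346,239) and (440,253), the jar at (381,142) and the reel at (320,123). The side view agrees. Next I'll zoom in on the scanner and measure the cans.

```bash
cat > h.py <<'E'
from station import manip
import cv2,numpy as np
def proj(n,P):
    m=manip.camera_model(n);T=np.array(m["camera_from_world"]);c=np.atleast_2d(P)@T[:3,:3].T+T[:3,3]
    return np.c_[m["fx"]*c[:,0]/c[:,2]+m["cx"],m["fy"]*c[:,1]/c[:,2]+m["cy"]]
def back(n,uv,z):
    m=manip.camera_model(n);T=np.array(m["camera_from_world"]);R=T[:3,:3];o=-R.T@T[:3,3]
    d=R.T@np.array([(uv[0]-m["cx"])/m["fx"],(uv[1]-m["cy"])/m["fy"],1]);return o+d*(z-o[2])/d[2]
def sc(p,s):  # scanner (x,y,yaw) -> world
    c,n=np.cos(s[2]),np.sin(s[2]);p=np.atleast_2d(p).astype(float)
    return np.c_[s[0]+c*p[:,0]-n*p[:,1],s[1]+n*p[:,0]+c*p[:,1],p[:,2]]
E
python3 - <<'E'
from h import *
t=cv2.imread("pics/top0.png")
for u in((346,239),(440,253)): print("can",back("top",u,62).round(1))
print("jar",back("top",(383,139),55).round(1),"reel",back("top",(320,121),46).round(1))
print("drv",back("top",(252,276),8).round(1),back("top",(267,369),12).round(1))
for u in((90,196),(150,184),(153,219),(128,272)): print(back("top",u,106).round(1))
a=cv2.resize(t[170:290,70:210],None,fx=5.6,fy=5.0,interpolation=cv2.INTER_CUBIC)
a=cv2.resize(t[170:290,70:210],None,fx=5,fy=5,interpolation=cv2.INTER_CUBIC)
cv2.imwrite("pics/crop1.png",cv2.convertScaleAbs(a,alpha=1.8,beta=10))
E
```

```text
can [ 538.3 -155.8   62. ]
can [ 508.5 -346.1   62. ]
jar [ 746.8 -238.3   55. ] reel [ 789.1 -107.9   46. ]
drv [462.2  39.6   8. ] [268.9   8.3  12. ]
[625.3 350.8 106. ]
[648.1 233.3 106. ]
[579.1 226.2 106. ]
[476.7 272.9 106. ]
```

View pics/crop1.png

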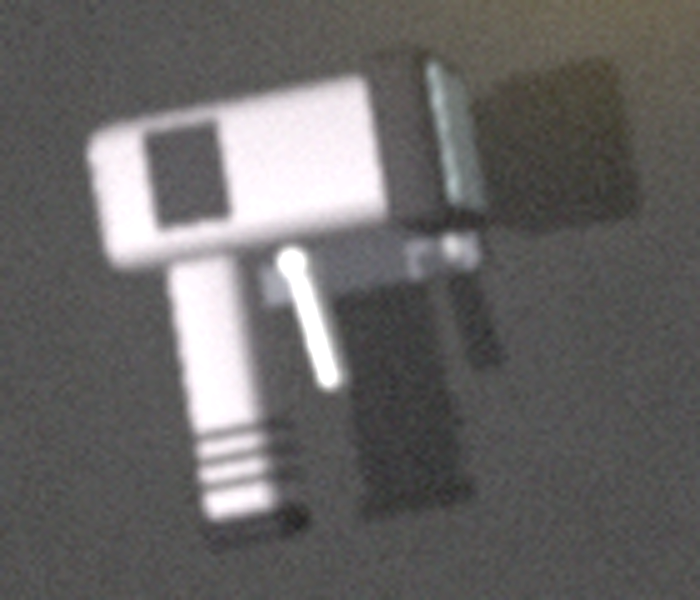

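```bash
python3 - <<'E'
from h import *
from scipy.optimize import least_squares
pts=[((90,130),(66,70,106)),((112,270),(-6,70,106)),((428,55),(66,-70,106)),((457,135),(30,-70,75)),((205,521),(-114,50,91)),((274,513),(-114,20,91)),((292,262),(-8,0,88)),((331,382),(-58,-22+8,84))]
pts=pts[:-1]
uv=np.array([[70+a[0]/5,170+a[1]/5] for a,_ in pts])-.4; P=np.array([b for _,b in pts])
f=lambda s:(proj("top",sc(P,s))-uv).ravel()
r=least_squares(f,[600,280,.1],x_scale=[10,10,.1],loss="soft_l1");print(r.x.round(3),f(r.x).reshape(-1,2).round(1))
s=r.x;np.save("s.npy",s)
for k,p in dict(trig=(-40,-8,75),back=(-40,50,75),win=(30,-70,75),hold=(30,-160,75)).items(): print(k,sc(p,s).round(1))
def draw(n,s,f,x0,y0,x1,y1,k):
    im=cv2.imread(f);a=cv2.resize(im[y0:y1,x0:x1],None,fx=k,fy=k,interpolation=cv2.INTER_CUBIC)
    a=cv2.convertScaleAbs(a,alpha=1.6)
    def box(lo,hi,c):
        C=np.array([[ (lo,hi)[i][0],(lo,hi)[j][1],(lo,hi)[l][2]] for i in(0,1) for j in(0,1) for l in(0,1)])
        q=(proj(n,sc(C,s))+.5-[x0,y0])*k
        for i in range(8):
            for b in(1,2,4):
                if i<i^b: cv2.line(a,tuple(int(v) for v in q[i]),tuple(int(v) for v in q[i^b]),c,1)
    box((-6,-70,44),(66,70,106),(0,255,0));box((-114,20,59),(0,50,91),(0,0,255));box((-15,-55,0),(75,55,8),(255,255,0));box((2,-70,53),(58,-70,97),(255,0,255))
    return a
A=draw("top",s,"pics/top0.png",75,165,195,285,3.3);B=draw("side",s,"pics/side0.png",150,215,270,335,3.3)
cv2.imwrite("pics/fit.png",np.hstack([A,B]))
# cans: bright ring from both cams
for n in("top","side"):
    im=cv2.imread(f"pics/{n}0.png").astype(int)
    for g in((538.3,-155.8),(508.5,-346.1)):
        print(n,g,proj(n,np.array([[*g,0],[*g,62]])).round(1).tolist())
E
```

```text
[5.86040e+02 2.81121e+02 1.52000e-01] [[-2.2 -7.3]
 [-2.1  0.8]
 [ 0.7 -3.6]
 [ 1.5  0.2]
 [-0.7  3.6]
 [ 0.6  2.8]
 [ 0.6 -1.7]]
trig [[547.7 267.2  75. ]]
back [[538.9 324.5  75. ]]
win [[626.3 216.5  75. ]]
hold [[639.9 127.5  75. ]]
top (538.3, -155.8) [[342.1, 239.8], [346.0, 239.0]]
top (508.5, -346.1) [[430.3, 252.9], [440.0, 253.0]]
side (538.3, -155.8) [[336.8, 220.0], [338.7, 201.8]]
side (508.5, -346.1) [[382.4, 198.0], [385.3, 180.6]]
```

View pics/fit.png

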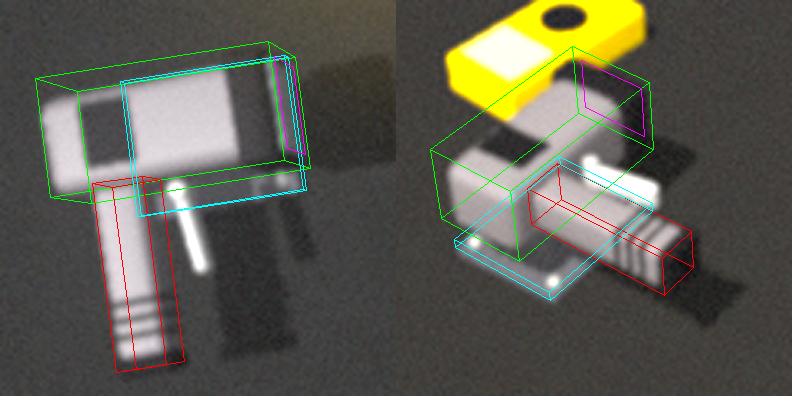

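The overlay shows the body is slimmer and more rounded than its bounding box, so the rear and end corners bias the fit. I'll refit on the pin, trigger tip, window and grip edges in both views.

```bash
python3 - <<'E'
from h import *
from scipy.optimize import least_squares
W=lambda a:(70+a[0]/5-.4,170+a[1]/5-.4)
S=lambda a:(150+(a[0]-396)/3.3-.4,215+a[1]/3.3-.4)
T=[((292,262),(-8,0,84)),((330,378),(-56,-8,84)),((457,135),(30,-70,75))]
Sd=[((590,160),(-8,0,84)),((652,186),(-56,-8,84))]
L=[((170,270),(205,515),50),((240,265),(271,508),20)]
def f(s,raw=0):
    r=[proj("top",sc(p,s))[0]-W(u) for u,p in T]+[proj("side",sc(p,s))[0]-S(u) for u,p in Sd]
    r=np.array(r).ravel().tolist()
    for a,b,y in L:   # grip edges: lateral scanner-y of back-projected points
        for u in(a,b):
            w=back("top",W(u),88)[:2]-s[:2]; r.append((-np.sin(s[2])*w[0]+np.cos(s[2])*w[1]-y)/2)
    return np.array(r)
r=least_squares(f,[585,281,.15],x_scale=[10,10,.1],loss="soft_l1");print(r.x.round(3),f(r.x).round(1))
s=r.x;np.save("s.npy",s)
for k,p in dict(trig=(-40,-8,75),back=(-40,50,75),win=(30,-70,75),hold=(30,-160,75)).items(): print(k,sc(p,s).round(1))
E
```

```text
[5.83088e+02 2.82901e+02 1.72000e-01] [ 0.4 -0.1  0.4 -0.3  0.2  1.1 -0.5  0.9 -0.2 -0.9 -1.  -0.8  0.1  1.2]
trig [[545.  268.2  75. ]]
back [[535.1 325.3  75. ]]
win [[624.6 219.1  75. ]]
hold [[640.  130.4  75. ]]
```

move_arm(
  moves="0 0 0 0 0 -7;0 0 0 0 0 -7;0 0 0 0 0 -7;0 0 0 0 0 -7;0 0 0 0 0 -7;0 0 0 0 0 -7;0 0 0 0 0 -7;0 0 0 0 0 -7;0 0 0 0 0 -7;0 0 0 0 0 -7;0 0 0 0 0 -7;0 0 0 0 0 -7",
  fingers=0,
)

```text
time_s: 1.1
eef_pos: [141.9, -505.3, 404.0]
eef_rot: [3.142, -0.001, 1.746]
ft_force: [0.0, 0.5, 0.5]
finger_gap: 1.001
```

move_arm(
  moves="0 0 0 0 0 -7;0 0 0 0 0 -7;0 0 0 0 0 -7;0 0 0 0 0 -7;0 0 0 0 0 -7;0 0 0 0 0 -7;0 0 0 0 0 -7;0 0 0 0 0 -7;0 0 0 0 0 -7;0 0 0 0 0 -7;0 0 0 0 0 -7;0 0 0 0 0 -6",
)

```text
time_s: 2.1
eef_pos: [141.9, -505.3, 404.0]
eef_rot: [3.14, -0.0, -3.089]
ft_force: [-0.3, 0.2, -0.2]
finger_gap: 1.003
```

```bash
cat >> h.py <<'E'
from scipy.spatial.transform import Rotation as Ro
def go(target):  # shift in tool axes (mm) from the present pose to a TCP target
    o=manip.get_obs();R=Ro.from_euler("xyz",o["eef_rot"])
    print("t",round(o["time_s"],2),"pos",o["eef_pos"].round(1),"rot",o["eef_rot"].round(3),"F",o["ft_force"].round(1),"gap",round(o["finger_gap"],3))
    print("shift",R.inv().apply(np.array(target)-o["eef_pos"]).round(1));return o
E
python3 - <<'E'
from h import *
s=np.load("s.npy")
w=sc((-40,23,300),s)[0];print(w);go(w)
E
```

```text
[539.74378666 298.72240229 300.        ]
t 2.1 pos [ 141.9 -505.3  404. ] rot [ 3.14  -0.    -3.089] F [-0.3  0.2 -0.2] gap 1.003
shift [-439.6  781.8  105. ]
```

move_arm(
  moves="0 0 0 0 0 -6.8;-0.023 0.0315 0 0 0 0;-0.023 0.0315 0 0 0 0;-0.023 0.0315 0 0 0 0;-0.023 0.0315 0 0 0 0;-0.023 0.0315 0 0 0 0;-0.023 0.0315 0 0 0 0;-0.023 0.0315 0 0 0 0;-0.023 0.0315 0 0 0 0;-0.023 0.0315 0 0 0 0;-0.023 0.0315 0 0 0 0;-0.023 0.0315 0 0 0 0",
)

```text
time_s: 3.1
eef_pos: [334.5, -120.1, 404.4]
eef_rot: [-3.141, 0.0, -2.977]
ft_force: [1.5, 0.0, -0.1]
finger_gap: 0.996
```

move_arm(
  moves="-0.023 0.0315 0 0 0 0;-0.023 0.0315 0 0 0 0;-0.023 0.0315 0 0 0 0;-0.023 0.0315 0 0 0 0;-0.023 0.0315 0 0 0 0;-0.023 0.0315 0 0 0 0;-0.023 0.0315 0 0 0 0;-0.023 0.0315 0 0 0 0;-0.023 0.0315 0 0 0 0;-0.023 0.0315 0 0 0 0;-0.023 0.0315 0 0 0 0;-0.023 0.0315 0 0 0 0",
)

```text
time_s: 4.1
eef_pos: [544.6, 298.3, 403.8]
eef_rot: [-3.141, -0.001, -2.976]
ft_force: [0.6, -1.0, 0.9]
finger_gap: 1.001
```

```bash
python3 - <<'E'
from h import *
s=np.load("s.npy")
go(sc((-40,23,290),s)[0])
E
```

```text
t 4.1 pos [544.6 298.3 403.8] rot [-3.141e+00 -1.000e-03 -2.976e+00] F [ 0.6 -1.   0.9] gap 1.001
shift [  4.6   1.2 113.8]
```

move_arm(
  moves="0.0045 0.001 0.03 0 0 0;0 0 0.03 0 0 0;0 0 0.03 0 0 0;0 0 0.025 0 0 0;0 0 0 0 0 0;0 0 0 0 0 0",
)

```text
time_s: 4.6
eef_pos: [538.7, 296.2, 287.1]
eef_rot: [-3.14, -0.006, -2.976]
ft_force: [-0.2, -0.9, 0.7]
finger_gap: 1.001
```

```bash
python3 - <<'E'
from h import *
s=np.load("s.npy")
go(sc((-40,23,226),s)[0])
L=[]
for n,(x0,y0) in(("side",(140,165)),("top",(60,165))):
    a=manip.read_camera(n)[y0:y0+150,x0:x0+130]
    L.append(cv2.convertScaleAbs(cv2.resize(a,None,fx=3,fy=3,interpolation=cv2.INTER_CUBIC),alpha=1.6))
cv2.imwrite("pics/pre.png",np.hstack(L))
E
```

```text
t 4.6 pos [538.7 296.2 287.1] rot [-3.14  -0.006 -2.976] F [-0.2 -0.9  0.7] gap 1.001
shift [-1.8  2.4 61.1]
```

View pics/pre.png

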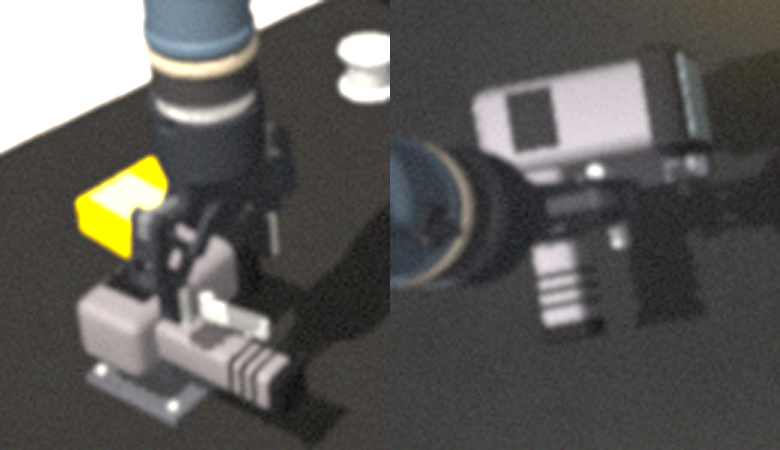

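Side view: the open jaws straddle the grip and trigger, with the trigger bar at (235,312) in the left panel. The top panel shows them over the middle of the trigger. Descending.

move_arm(
  moves="-0.0018 0.0022 0.02 0 0 0;0 0 0.02 0 0 0;0 0 0.01 0 0 0;0 0 0.006 0 0 0;0 0 0.005 0 0 0;0 0 0 0 0 0;0 0 0 0 0 0",
)

```text
time_s: 5.28
eef_pos: [541.5, 299.1, 229.8]
eef_rot: [3.141, 0.001, -2.976]
ft_force: [-0.1, -0.0, 0.5]
finger_gap: 1.005
```

```bash
python3 - <<'E'
from h import *
s=np.load("s.npy")
go(sc((-40,27,226),s)[0])
a=manip.read_camera("side")[165:315,140:270]
cv2.imwrite("pics/pre2.png",cv2.convertScaleAbs(cv2.resize(a,None,fx=4,fy=4,interpolation=cv2.INTER_CUBIC),alpha=1.6))
E
```

```text
t 5.28 pos [541.5 299.1 229.8] rot [ 3.141e+00  1.000e-03 -2.976e+00] F [-0.1 -0.   0.5] gap 1.005
shift [1.8 3.9 3.8]
```

View pics/pre2.png

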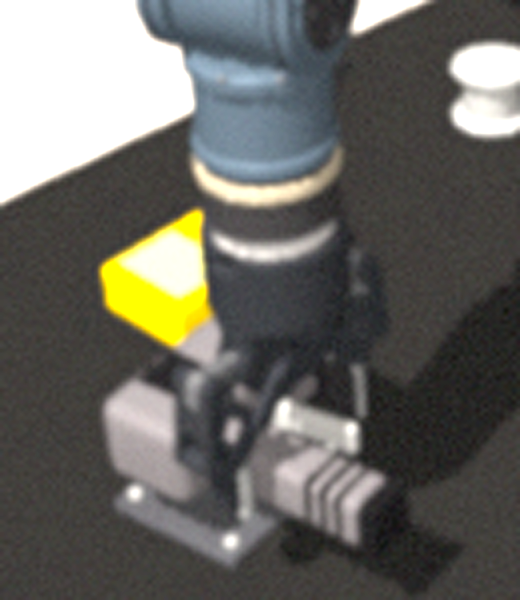

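The jaws straddle both bars, one pad behind the grip at about (245,490) and the other outside the trigger at about (360,390), with no contact force. Closing while I re-centre.

move_arm(
  moves="0.001 0.0015 0.003 0 0 0;0 0.0015 0 0 0 0;0 0.001 0 0 0 0;0 0 0 0 0 0;0 0 0 0 0 0;0 0 0 0 0 0",
  fingers=0.4,
)

```text
time_s: 5.83
eef_pos: [539.7, 301.7, 226.5]
eef_rot: [-3.138, 0.0, -2.977]
ft_force: [-1.1, -5.5, 2.9]
finger_gap: 0.602
```

move_arm(
  moves="0 0 0 0 0 0;0 0 0 0 0 0;0 0 0 0 0 0;0 0 0 0 0 0;0 0 0 0 0 0",
  fingers=0.46,
)

```text
time_s: 6.25
eef_pos: [539.4, 303.1, 227.2]
eef_rot: [3.141, 0.001, -2.976]
ft_force: [-2.5, -0.3, 5.1]
finger_gap: 0.548
```

move_arm(
  moves="0 0 0 0 0 0;0 0 0 0 0 0;0 0 0 0 0 0;0 0 0 0 0 0;0 0 0 0 0 0;0 0 0 0 0 0",
  fingers=0.5,
)

```text
time_s: 6.75
eef_pos: [539.3, 303.4, 227.5]
eef_rot: [3.141, 0.001, -2.976]
ft_force: [-2.8, 0.6, 5.8]
finger_gap: 0.534
```

```bash
python3 - <<'E'
from h import *
go((0,0,0))
L=[]
for n,(x0,y0) in(("side",(140,165)),("top",(60,165))):
    a=manip.read_camera(n)[y0:y0+150,x0:x0+130]
    L.append(cv2.convertScaleAbs(cv2.resize(a,None,fx=3,fy=3,interpolation=cv2.INTER_CUBIC),alpha=1.8))
cv2.imwrite("pics/sq.png",np.hstack(L))
E
```

```text
t 6.75 pos [539.3 303.4 227.5] rot [ 3.141e+00  1.000e-03 -2.976e+00] F [-2.8  0.6  5.8] gap 0.534
shift [ 582.2 -210.6  226.7]
```

View pics/sq.png

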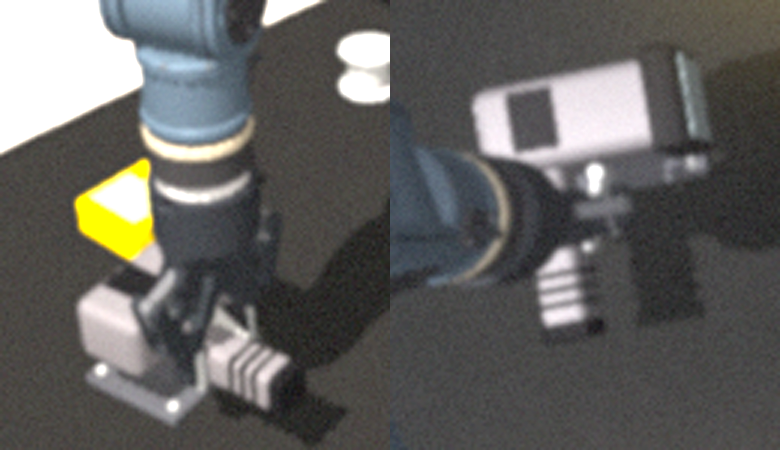

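The gap stalled at 0.534 (about 45 mm), so the trigger is on its stop. In the top panel the bar runs from the pin (595,178) to its tip (590,245), swung in against the grip. Releasing, then raising.

move_arm(
  moves="0 0 0 0 0 0;0 0 0 0 0 0;0 -0.002 0 0 0 0;0 -0.0025 0 0 0 0;0 0 0 0 0 0;0 0 0 0 0 0;0 0 0 0 0 0",
  fingers=0,
)

```text
time_s: 7.43
eef_pos: [540.2, 298.5, 225.7]
eef_rot: [3.141, 0.0, -2.976]
ft_force: [0.3, -0.4, 0.4]
finger_gap: 1.004
```

move_arm(
  moves="0 0 -0.01 0 0 0;0 0 -0.02 0 0 0;0 0 -0.03 0 0 0;0 0 -0.035 0 0 0;0 0 -0.035 0 0 0;0 0 0 0 0 0",
)

```text
time_s: 7.93
eef_pos: [541.5, 299.1, 366.3]
eef_rot: [3.138, 0.015, -2.976]
ft_force: [1.8, 0.6, 1.2]
finger_gap: 0.998
```

```bash
python3 - <<'E'
from h import *
go((0,0,0))
a=np.vstack([manip.read_camera("side")[165:315,140:270]])
T=manip.read_camera("top"); cv2.imwrite("pics/top1.png",T)
b=cv2.resize(T[200:290,320:470],None,fx=3,fy=450/90,interpolation=cv2.INTER_CUBIC)
b=cv2.resize(T[200:290,320:470],(450,270),interpolation=cv2.INTER_CUBIC); b=cv2.copyMakeBorder(b,0,180,0,0,cv2.BORDER_CONSTANT)
a=cv2.convertScaleAbs(cv2.resize(a,(390,450),interpolation=cv2.INTER_CUBIC),alpha=1.6)
cv2.imwrite("pics/rel.png",np.hstack([a,b])[:, :800])
E
```

```text
t 7.93 pos [541.5 299.1 366.3] rot [ 3.138  0.015 -2.976] F [1.8 0.6 1.2] gap 0.998
shift [ 589.1 -207.1  356.4]
```

View pics/rel.png

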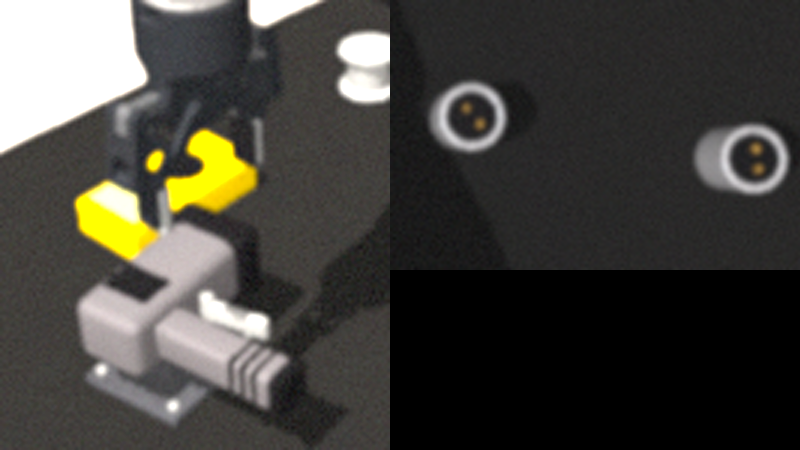

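The trigger is back out. The can rings sit at about (347.3,238.7) and (441,252.7) in the top image. Next I turn the tool 90° so the jaws lie across the window axis, and go to the first can.

move_arm(
  moves="0 0 0 0 0 6.9;0 0 0 0 0 6.9;0 0 0 0 0 6.9;0 0 0 0 0 6.9;0 0 0 0 0 6.9;0 0 0 0 0 6.9;0 0 0 0 0 6.9;0 0 0 0 0 6.9;0 0 0 0 0 6.9;0 0 0 0 0 6.9;0 0 0 0 0 6.9;0 0 0 0 0 6.9",
)

```text
time_s: 9.03
eef_pos: [539.8, 298.3, 353.8]
eef_rot: [-3.138, 0.0, 1.856]
ft_force: [0.0, -0.4, 0.7]
finger_gap: 1.004
```

move_arm(
  moves="0 0 0 0 0 7;-0.0405 -0.007 0 0 0 0;-0.0405 -0.007 0 0 0 0;-0.0405 -0.007 0 0 0 0;-0.0405 -0.007 0 0 0 0;-0.0405 -0.007 0 0 0 0;-0.0405 -0.007 0 0 0 0;-0.0405 -0.007 0 0 0 0;-0.0405 -0.007 0 0 0 0;-0.0405 -0.007 0 0 0 0;-0.0405 -0.007 0 0 0 0;-0.0405 -0.007 0 0 0 0",
)

```text
time_s: 10.03
eef_pos: [538.4, -155.4, 354.2]
eef_rot: [-3.139, -0.002, 1.74]
ft_force: [0.7, -0.7, 0.2]
finger_gap: 0.999
```

```bash
python3 - <<'E'
from h import *
print(back("top",(347.3,238.7),62).round(1),back("top",(441,252.7),62).round(1))
# side check: centre of bright can blobs
im=cv2.imread("pics/side0.png");m=(cv2.cvtColor(im,6)>110).astype(np.uint8)
for x0,y0,x1,y1 in((322,185,355,228),(370,165,400,206)):
    n,l,st,c=cv2.connectedComponentsWithStats(m[y0:y1,x0:x1]);k=1+st[1:,4].argmax();print(st[k]+[x0,y0,0,0,0],back("side",c[k]+[x0,y0],33).round(1))
a=back("top",(346.8,238.8),62);go((a[0],a[1],260))
E
```

```text
[ 538.9 -158.5   62. ] [ 509.1 -348.2   62. ]
[330 197  18  28 351] [ 533.7 -151.8   33. ]
[377 177  17  26 314] [ 503.2 -340.9   33. ]
t 10.03 pos [ 538.4 -155.4  354.2] rot [-3.139e+00 -2.000e-03  1.740e+00] F [ 0.7 -0.7  0.2] gap 0.999
shift [-2.2  0.2 94.2]
```

move_arm(
  moves="-0.0012 0 0.035 0 0 0;0 0 0.035 0 0 0;0 0 0.035 0 0 0;0 0 0.03 0 0 0;0 0 0.02 0 0 0;0 0 0.012 0 0 0;0 0 0 0 0 0;0 0 0 0 0 0",
)

```text
time_s: 10.7
eef_pos: [539.0, -154.6, 188.0]
eef_rot: [-3.14, -0.001, 1.74]
ft_force: [-0.1, -0.1, 0.0]
finger_gap: 1.005
```

move_arm(
  moves="0 0 0 0 0 0;0 0 0 0 0 0;0 0 0 0 0 0;0 0 0 0 0 0;0 0 0 0 0 0;0 0 0 0 0 0;0 0 0 0 0 0;0 0 0 0 0 0;0 0 0 0 0 0",
  fingers=0.7,
)

```text
time_s: 11.45
eef_pos: [540.2, -155.4, 191.0]
eef_rot: [3.139, 0.002, 1.74]
ft_force: [-0.4, -0.1, 6.1]
finger_gap: 0.497
```

move_arm(
  moves="0 0 -0.005 0 0 0;0 0 -0.01 0 0 0;0 0 -0.015 0 0 0;0 0 -0.01 0 0 0;0 0 -0.005 0 0 0;0 0 0 0 0 0;0 0 0 0 0 0;0 0 0 0 0 0;0 0 0 0 0 0;0 0 0 0 0 0",
)

```text
time_s: 12.28
eef_pos: [539.1, -154.7, 232.7]
eef_rot: [-3.14, -0.001, 1.74]
ft_force: [-0.0, 0.1, -5.1]
finger_gap: 0.5
```

move_arm(
  moves="0 0 0 0 0 0;0 0 0 0 0 0",
)

```text
time_s: 12.45
eef_pos: [539.3, -154.8, 233.3]
eef_rot: [-3.141, -0.0, 1.74]
ft_force: [0.4, -0.2, -4.1]
finger_gap: 0.496
```

move_arm(
  moves="0 0 0 0 0 0;0 0 0 0 0 0",
)

```text
time_s: 12.62
eef_pos: [539.4, -154.9, 233.6]
eef_rot: [-3.142, -0.0, 1.74]
ft_force: [0.3, 0.0, -4.7]
finger_gap: 0.497
```

```bash
python3 - <<'E'
from h import *
o=manip.get_obs();print(o["torque"],o["effort"])
for i in range(5):
    manip.read_camera("side");print(manip.get_obs()["ft_force"].round(2),manip.get_obs()["eef_pos"].round(1))
im=manip.read_camera("side")
print(proj("side",np.array([[539,-155,0],[539,-155,62]])).round(0))
cv2.imwrite("pics/liftA.png",cv2.resize(im[120:250,280:410],None,fx=4,fy=4,interpolation=cv2.INTER_CUBIC))
E
```

```text
[ 0.03814992 -0.03254915  0.02705711] [ 1.68375900e-04 -4.04920650e+01  3.35706925e+01  5.42644935e-03
 -3.04324967e-03  7.65330242e-06]
[ 0.59 -0.73 -5.57] [ 539.5 -154.9  233.7]
[-0.21  0.05 -5.31] [ 539.5 -154.9  233.7]
[ 0.91 -0.37 -5.48] [ 539.5 -154.9  233.8]
[ 0.7  -0.07 -4.65] [ 539.5 -154.9  233.8]
[-1.12  0.41 -4.66] [ 539.5 -154.9  233.8]
[[336. 220.]
 [338. 202.]]
```

View pics/liftA.png

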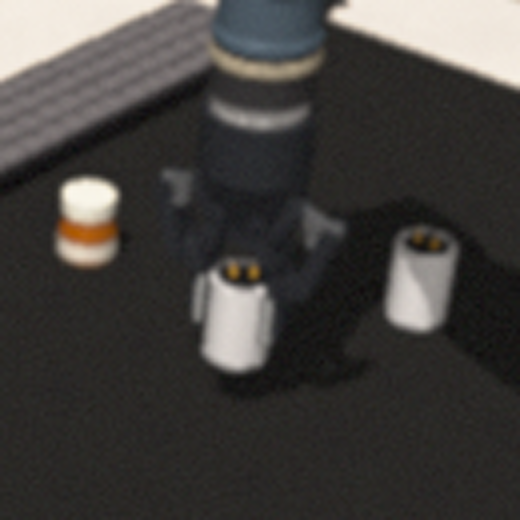

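Can A is held upright at (237,310), clear of the bench, and reads about 5.0 N (roughly 510 g). Setting it down gently, watching the force.

move_arm(
  moves="0 0 0.012 0 0 0;0 0 0.012 0 0 0;0 0 0.009 0 0 0;0 0 0.004 0 0 0;0 0 0.002 0 0 0;0 0 0.001 0 0 0;0 0 0.001 0 0 0;0 0 0 0 0 0;0 0 0 0 0 0;0 0 0 0 0 0",
)

```text
time_s: 13.75
eef_pos: [539.8, -155.0, 193.4]
eef_rot: [3.14, 0.001, 1.74]
ft_force: [0.2, 0.3, -5.0]
finger_gap: 0.497
```

move_arm(
  moves="0 0 0.001 0 0 0;0 0 0 0 0 0;0 0 0 0 0 0",
)

```text
time_s: 14.0
eef_pos: [539.5, -154.9, 191.8]
eef_rot: [3.141, 0.0, 1.74]
ft_force: [-0.1, -0.1, -5.2]
finger_gap: 0.497
```

move_arm(
  moves="0 0 0.0008 0 0 0;0 0 0 0 0 0;0 0 0 0 0 0;0 0 0 0 0 0",
)

```text
time_s: 14.33
eef_pos: [539.6, -154.9, 191.0]
eef_rot: [3.141, 0.0, 1.74]
ft_force: [0.4, -0.0, -3.5]
finger_gap: 0.504
```

move_arm(
  moves="0 0 0.0005 0 0 0;0 0 0 0 0 0;0 0 0 0 0 0;0 0 0 0 0 0",
)

```text
time_s: 14.67
eef_pos: [539.6, -154.9, 191.0]
eef_rot: [3.141, 0.0, 1.74]
ft_force: [-1.4, -0.8, 0.5]
finger_gap: 0.498
```

move_arm(
  moves="0 0 0.0005 0 0 0;0 0 0 0 0 0;0 0 0 0 0 0;0 0 0 0 0 0",
)

```text
time_s: 15.0
eef_pos: [539.5, -154.9, 191.0]
eef_rot: [3.141, 0.0, 1.74]
ft_force: [-4.0, 0.8, 5.5]
finger_gap: 0.497
```

move_arm(
  moves="0 0 0 0 0 0;0 0 0 0 0 0;0 0 0 0 0 0;0 0 0 0 0 0;0 0 0 0 0 0;0 0 -0.01 0 0 0;0 0 -0.02 0 0 0;0 0 -0.03 0 0 0;0 0 -0.035 0 0 0;0 0 -0.02 0 0 0;0 0 0 0 0 0;0 0 0 0 0 0",
  fingers=0,
)

```text
time_s: 16.0
eef_pos: [540.2, -155.2, 307.8]
eef_rot: [3.137, 0.003, 1.74]
ft_force: [-0.6, -0.4, -0.6]
finger_gap: 0.999
```

move_arm(
  moves="-0.0368 -0.0126 0 0 0 0;-0.0368 -0.0126 0 0 0 0;-0.0368 -0.0126 0 0 0 0;-0.0368 -0.0126 0 0 0 0;-0.0368 -0.0126 0 0 0 0;0 0 0 0 0 0;0 0 0 0 0 0;0 0 0 0 0 0",
)

```text
time_s: 16.67
eef_pos: [507.8, -346.6, 303.1]
eef_rot: [-3.14, -0.003, 1.739]
ft_force: [-0.2, -0.7, -0.6]
finger_gap: 1.005
```

```bash
python3 - <<'E'
from h import *
go((508.7,-347,187.5))
T=manip.read_camera("top");m=(cv2.cvtColor(T,6)>110).astype(np.uint8)
n,l,st,c=cv2.connectedComponentsWithStats(m[215:265,315:375]);k=1+st[1:,4].argmax();print(st[k],c[k]+[315,215])
T0=cv2.imread("pics/top0.png");m=(cv2.cvtColor(T0,6)>110).astype(np.uint8)
n,l,st,c=cv2.connectedComponentsWithStats(m[215:265,315:375]);k=1+st[1:,4].argmax();print(st[k],c[k]+[315,215])
E
```

```text
t 16.67 pos [ 507.8 -346.6  303.1] rot [-3.140e+00 -3.000e-03  1.739e+00] F [-0.2 -0.7 -0.6] gap 1.005
shift [ -0.9   1.1 115.6]
[ 18  12  25  23 247] [344.74493927 238.28744939]
[ 19  13  25  23 242] [345.38842975 238.89669421]
```

Can A stands where it was, within about 1 px. Now can B.

move_arm(
  moves="0 0 0.035 0 0 0;0 0 0.035 0 0 0;0 0 0.025 0 0 0;0 0 0.015 0 0 0;0 0 0.005 0 0 0;0 0 0 0 0 0;0 0 0 0 0 0",
)

```text
time_s: 17.3
eef_pos: [508.9, -346.0, 190.7]
eef_rot: [3.141, 0.0, 1.741]
ft_force: [0.1, 0.7, -0.5]
finger_gap: 1.001
```

move_arm(
  moves="0 0 0 0 0 0;0 0 0 0 0 0;0 0 0 0 0 0;0 0 0 0 0 0;0 0 0 0 0 0;0 0 0 0 0 0;0 0 0 0 0 0;0 0 0 0 0 0;0 0 0 0 0 0",
  fingers=0.7,
)

```text
time_s: 18.05
eef_pos: [508.9, -347.5, 191.8]
eef_rot: [3.139, 0.003, 1.74]
ft_force: [0.0, 1.2, 6.2]
finger_gap: 0.499
```

move_arm(
  moves="0 0 -0.005 0 0 0;0 0 -0.01 0 0 0;0 0 -0.015 0 0 0;0 0 -0.01 0 0 0;0 0 -0.005 0 0 0;0 0 0 0 0 0;0 0 0 0 0 0;0 0 0 0 0 0;0 0 0 0 0 0;0 0 0 0 0 0",
)

```text
time_s: 18.88
eef_pos: [508.0, -346.6, 233.9]
eef_rot: [-3.14, -0.001, 1.74]
ft_force: [-0.7, 0.3, -1.8]
finger_gap: 0.5
```

```bash
python3 - <<'E'
from h import *
L=[]
for i in range(8):
    im=manip.read_camera("side");L.append(manip.get_obs()["ft_force"][2])
print(np.round(L,2),np.mean(L));go((0,0,0))
cv2.imwrite("pics/liftB.png",cv2.resize(im[120:250,320:450],None,fx=4,fy=4))
E
```

```text
[-2.27 -2.04 -2.57 -2.2  -2.11 -1.5  -2.69 -1.98] -2.1701295423282794
t 19.28 pos [ 508.3 -346.9  234.9] rot [3.142 0.    1.74 ] F [ 0.2 -0.6 -2. ] gap 0.499
shift [ 427.5 -442.7  234.9]
```

B reads about 2.2 N against about 5.0 N for A, so A is the heavy one. Setting B down.

move_arm(
  moves="0 0 0.012 0 0 0;0 0 0.012 0 0 0;0 0 0.009 0 0 0;0 0 0.004 0 0 0;0 0 0.002 0 0 0;0 0 0.001 0 0 0;0 0 0.001 0 0 0;0 0 0.001 0 0 0;0 0 0 0 0 0;0 0 0 0 0 0;0 0 0 0 0 0",
)

```text
time_s: 20.2
eef_pos: [508.5, -347.0, 193.4]
eef_rot: [3.141, 0.001, 1.74]
ft_force: [0.2, 0.6, -2.3]
finger_gap: 0.496
```

move_arm(
  moves="0 0 0.0008 0 0 0;0 0 0 0 0 0;0 0 0 0 0 0;0 0 0 0 0 0",
)

```text
time_s: 20.53
eef_pos: [508.3, -346.9, 192.1]
eef_rot: [-3.142, -0.0, 1.74]
ft_force: [-0.6, 0.8, -2.8]
finger_gap: 0.497
```

move_arm(
  moves="0 0 0.0006 0 0 0;0 0 0 0 0 0;0 0 0 0 0 0;0 0 0 0 0 0",
)

```text
time_s: 20.87
eef_pos: [508.4, -346.9, 191.9]
eef_rot: [3.141, 0.0, 1.74]
ft_force: [-0.4, -0.1, 0.2]
finger_gap: 0.498
```

move_arm(
  moves="0 0 0.0005 0 0 0;0 0 0 0 0 0;0 0 0 0 0 0",
)

```text
time_s: 21.12
eef_pos: [508.4, -346.9, 191.8]
eef_rot: [3.141, 0.0, 1.74]
ft_force: [-3.0, 1.4, 4.5]
finger_gap: 0.499
```

move_arm(
  moves="0 0 0 0 0 0;0 0 0 0 0 0;0 0 0 0 0 0;0 0 0 0 0 0;0 0 0 0 0 0;0 0 -0.01 0 0 0;0 0 -0.02 0 0 0;0 0 -0.03 0 0 0;0 0 -0.035 0 0 0;0 0 -0.02 0 0 0;0 0 0 0 0 0",
  fingers=0,
)

```text
time_s: 22.03
eef_pos: [509.8, -348.0, 314.2]
eef_rot: [3.133, 0.01, 1.74]
ft_force: [1.0, -0.9, 0.9]
finger_gap: 1.002
```

move_arm(
  moves="0.0368 0.0126 0 0 0 0;0.0368 0.0126 0 0 0 0;0.0368 0.0126 0 0 0 0;0.0368 0.0126 0 0 0 0;0.0368 0.0126 0 0 0 0;0 0 0 0 0 0;0 0 0 0 0 0;0 0 0 0 0 0",
)

```text
time_s: 22.7
eef_pos: [539.5, -154.9, 306.1]
eef_rot: [-3.141, 0.001, 1.741]
ft_force: [-0.0, 0.0, 0.0]
finger_gap: 1.003
```

```bash
python3 - <<'E'
from h import *
go((539.5,-155,190.5))
E
```

```text
t 22.7 pos [ 539.5 -154.9  306.1] rot [-3.141e+00  1.000e-03  1.741e+00] F [-0.  0.  0.] gap 1.003
shift [  0.    0.  115.6]
```

move_arm(
  moves="0 0 0.035 0 0 0;0 0 0.035 0 0 0;0 0 0.025 0 0 0;0 0 0.015 0 0 0;0 0 0.006 0 0 0;0 0 0 0 0 0;0 0 0 0 0 0",
)

```text
time_s: 23.28
eef_pos: [539.6, -156.1, 190.6]
eef_rot: [3.141, 0.001, 1.738]
ft_force: [0.1, -0.3, 0.0]
finger_gap: 0.998
```

move_arm(
  moves="0 0 0 0 0 0;0 0 0 0 0 0;0 0 0 0 0 0;0 0 0 0 0 0;0 0 0 0 0 0;0 0 0 0 0 0;0 0 0 0 0 0;0 0 0 0 0 0;0 0 0 0 0 0",
  fingers=0.7,
)

```text
time_s: 24.03
eef_pos: [540.1, -155.2, 191.8]
eef_rot: [3.139, 0.002, 1.74]
ft_force: [-0.9, -1.2, 6.2]
finger_gap: 0.501
```

move_arm(
  moves="0 0 -0.005 0 0 0;0 0 -0.01 0 0 0;0 0 -0.015 0 0 0;0 0 -0.01 0 0 0;0 0 -0.005 0 0 0;0 0 0 0 0 0;0 0 0 0 0 0;0 0 0 0 0 0;0 0 0 0 0 0;0 0 0 0 0 0",
)

```text
time_s: 24.87
eef_pos: [539.1, -154.7, 234.0]
eef_rot: [-3.14, -0.001, 1.74]
ft_force: [0.1, -0.9, -5.1]
finger_gap: 0.5
```

move_arm(
  moves="0.01 0.0056 0 0 0 0;0.022 0.01225 0 0 0 0;0.025 0.0139 0 0 0 0;0.025 0.0139 0 0 0 0;0.025 0.0139 0 0 0 0;0.025 0.0139 0 0 0 0;0.025 0.0139 0 0 0 0;0.025 0.0139 0 0 0 0;0.025 0.0139 0 0 0 0;0.025 0.0139 0 0 0 0;0.018 0.01 0 0 0 0;0.01 0.0056 0 0 0 0",
)

```text
time_s: 25.87
eef_pos: [638.5, 129.3, 234.5]
eef_rot: [3.141, -0.002, 1.743]
ft_force: [1.4, -0.2, -4.2]
finger_gap: 0.498
```

move_arm(
  moves="0.004 0.002 0 0 0 0;0 0 0 0 0 0;0 0 0 0 0 0;0 0 0 0 0 0;0 0 0 0 0 0",
)

```text
time_s: 26.28
eef_pos: [639.4, 128.6, 235.0]
eef_rot: [-3.141, 0.0, 1.738]
ft_force: [-0.7, -0.2, -4.4]
finger_gap: 0.499
```

```bash
python3 - <<'E'
from h import *
s=np.load("s.npy");t=sc((30,-160,235),s)[0];print(t);go(t)
L=[]
for n,(x0,y0) in(("side",(150,150)),("top",(80,150))):
    im=manip.read_camera(n);cv2.imwrite(f"pics/{n}9.png",im);a=im[y0:y0+140,x0:x0+130]
    L.append(cv2.convertScaleAbs(cv2.resize(a,None,fx=3,fy=3,interpolation=cv2.INTER_CUBIC),alpha=1.4))
cv2.imwrite("pics/hold.png",np.hstack(L))
E
```

```text
[640.00453159 130.38707318 235.        ]
t 26.28 pos [639.4 128.6 235. ] rot [-3.141  0.     1.738] F [-0.7 -0.2 -4.4] gap 0.499
shift [ 1.6  0.9 -0. ]
```

View pics/hold.png

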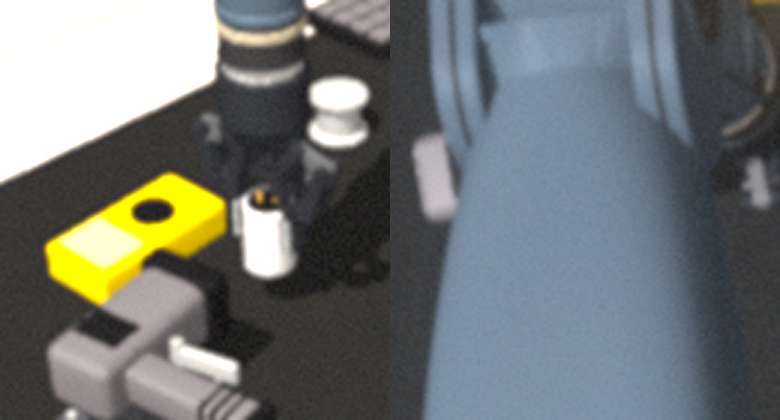

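Side view: the can is held upright at (268,235) in front of the window, the trigger is out at (205,360), and nothing touches. A small trim, then the last checks.

move_arm(
  moves="0.001 0.0005 0 0 0 0;0 0 0 0 0 0;0 0 0 0 0 0;0 0 0 0 0 0;0 0 0 0 0 0;0 0 0 0 0 0;0 0 0 0 0 0;0 0 0 0 0 0;0 0 0 0 0 0",
)

```text
time_s: 27.13
eef_pos: [639.9, 131.1, 235.0]
eef_rot: [3.142, -0.0, 1.74]
ft_force: [0.4, 0.4, -5.2]
finger_gap: 0.496
```

```bash
python3 - <<'E'
from h import *
s=np.load("s.npy");o=go(sc((30,-160,235),s)[0]);print(o["dq"].round(3))
p=o["eef_pos"]-[0,0,160]
print("expected can side px bottom/top",proj("side",np.array([p-[0,0,31],p+[0,0,31]])).round(1))
now=manip.read_camera("side");old=cv2.imread("pics/side0.png")
for nm,(x0,y0,x1,y1) in dict(canB=(370,165,400,206),held=(222,205,258,250)).items():
    r=[]
    for im in(old,now):
        n,l,st,c=cv2.connectedComponentsWithStats((cv2.cvtColor(im,6)[y0:y1,x0:x1]>110).astype(np.uint8))
        r.append(((c[1:]+[x0,y0])[st[1:,4].argmax()].round(1),st[1:,4].max()) if n>1 else None)
    print(nm,r)
manip.sign_off()
E
```

```text
t 27.13 pos [639.9 131.1 235. ] rot [ 3.142 -0.     1.74 ] F [ 0.4  0.4 -5.2] gap 0.496
shift [-0.8 -0.  -0. ]
[-0.001  0.001  0.001  0.002  0.001  0.   ]
expected can side px bottom/top [[238.  236.6]
 [237.2 216.7]]
canB [(array([384.5, 190.2]), np.int32(314)), (array([384.3, 190.4]), np.int32(310))]
held [(array([222.7, 220.9]), np.int32(27)), (array([236.3, 229.9]), np.int32(365))]
the job is handed in; nothing more can be done
```

The job is done and handed in at about 27 s, against the 72 s limit. The station gave no verdict.

- **Trigger:** I squeezed it until the gripper stalled at a 0.534 gap (about 45 mm), so it was at its stop. Then I let go, and the picture showed it sprung back out.
- **Weighing:** I lifted both cans. The one at about (539, −155) pulled about 5.0 N and the one at about (508, −347) about 2.2 N, so the first is the heavier.
- **Lighter can:** I set it down under force control, contact first and then release. It stands within 0.3 px of where it was in the side view.
- **Heavier can:** It is held upright and still at about (640, 131), centre height about 75 mm, with the jaws off the window's line of sight. That is within about 1 mm of the spot 90 mm straight out from the glass by my scanner fit. The wrist feels only the can's weight.

**Disagreements:** My first scanner fit, made to the bounding-box corners, was off by up to 7 px, so I refitted. The two fits put the hold point about 3 mm apart. The squeeze position agreed with the second fit to within about 0.5 mm. At the end the arm hid most of the scene from the top camera. I checked the lighter can in the side view only, and did not measure whether the other bench items had moved.

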